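Push a sample box down the reader lane

TASK

Slowly push the lidded sample box along the lane between the two guide rails until it sits squarely up against the reader block at the far end, without the box or the robot touching either rail. Keep it flat on the plate and only push it: do not lift it, and do not touch the knob on its lid. Leave the two jars and the wash bottle where they stand, and back off when the box is home.

Things in the scene. Friction and masses are not known exactly. Their poses are not given: they have to be found in the camera images.
- rack: Fixed loading lane of bare aluminium. Origin: on the bench (z = 0), middle of the lane's mouth. Its +y runs down the lane to the reader block (roughly to the robot's left), +x across the lane away from the robot. A plate 5 mm thick on the bench: before the mouth (y -210 to 0 mm) an open apron 240 mm wide, then the lane: 114 mm clear between the rails, 220 mm long, plate 154 mm wide.
- rail_near: The guide rail on the rack's -x side (nearer the robot), a fixed aluminium bar 12 mm wide, 220 mm long, 22 mm high above the plate, from the lane's mouth to the reader block. Origin: centre of its underside, on the plate. Its inner face is 57 mm from the lane's centre line. Not to be touched.
- rail_far: The guide rail on the rack's +x side (farther from the robot), same size; its inner face is 57 mm from the lane's centre line. Not to be touched.
- mouth (a point): The middle of the lane's mouth, on the plate's top, on the lane's centre line. Axes as the rack's.
- home (a point): Point on the plate's top (5 mm above the bench) on the lane's centre line, 55 mm before the reader block's face: the box's origin is here when it is centred and its leading face touches the block. The reader block, the end stop at rack y = 220 mm, is fixed grey plastic 130 mm wide, 65 mm long, 50 mm high above the plate. Axes as the rack's.
- box: Loose closed white plastic sample box with a grey seam, 90 mm wide (x), 110 mm long (y), 45 mm high, 0.25 to 0.5 kg. Origin: centre of its underside. Starts flat on the apron, 100 to 130 mm before the mouth, up to 20 mm off the centre line and 0.25 rad askew, so bring it into line first: in the lane 12 mm are free on each side. Slides with ordinary friction, stays where left.
- knob: The grey knob fixed in the middle of the box's lid, 20 mm across, 14 mm high, its top 59 mm above the plate (64 mm above the bench). Origin: centre of its foot, on the lid. Not to be touched.
- jar_tall: Loose glass jar with black lid, 60 mm across, 95 mm high, standing on the bench beyond the far rail. Origin: centre of its underside. Leave it.
- jar_short: Loose glass jar with black lid, 56 mm across, 65 mm high, standing on the bench on the robot's side of the near rail. Origin: centre of its underside. Leave it.
- wash_bottle: Loose white plastic wash bottle with a bent spout, 66 mm across, 185 mm high, standing on the bench beyond the far rail. Origin: centre of its underside. Leave it.
Things that resemble listed ones, but are neither listed nor needed, are in the scene too. What is shaped like the box but blue or yellow is not meant.

How it is judged:
By the outcome, as a careful person would: the job done as asked, in the order asked, and still so for the second after the job is handed in, with the robot touching nothing.
It also fails if it takes over 72 s, if anything falls off the work surface, if the arm or the gripper's body presses on something with over 40 N, if the wrist force passes 120 N, or if a joint passes its speed limit or range.

ROBOT

A 6-joint arm with a two-finger parallel gripper is mounted at the origin on the work surface. World frame = base frame: x ahead of the robot, y to its left, z up, the work surface at z = 0. Lengths are in m, angles in degrees, forces in N, time in s.
With the tool pointing down it reaches from about 0.325 to 0.85 m from the base axis. Payload 15.5 kg.
Tool frame: the origin (TCP) lies midway between the tips of the shut fingers; the grasp point (between the pads) lies 19 mm behind it; y points along the fingers, x is the direction in which the jaws open and shut, and the axes are right-handed (so a half turn about y gives the same grasp; the last joint's range is limited). The gripper opens to 91 mm and grips with 3 to 60 N. Pads are 32 mm wide; open, the fingers measure 118 mm over their backs; the gripper's body (76 mm by 178 mm) begins 60 mm behind the grasp point.
Start: joints at [-82.133, 28.281, 77.091, -0, 74.628, -5.472], TCP at [0.144, -0.608, 0.214] pointing down, gripper open.
Joint ranges: [-166.48, 166.48], [-47.26, 123.95], [12.59, 153.08], [-70.14, 250.14], [6.76, 159.57], [-176.63, 176.63]. Speed limits (degrees/s): [108.29, 108.29, 147.25, 172.46, 172.46, 172.46].

INTERFACE

Orientations are given as a 3x3 rotation matrix whose columns are the frame's x, y, z axes.
In Python, from bench import ctrl gives the robot as it stands. The module is installed in compiled form; this text tells all that it offers. Calls block until the motion is done:
- ctrl.goto(position, orientation): joint-space move of the TCP to a pose.
- ctrl.move_l(position, vel=0.15, ori=None, contact_N=None): straight line of the TCP; ori=None keeps the orientation; vel is the mean speed in m/s. With contact_N (N) it stops when the force on the tool has changed by that much, and returns True; else False.
- ctrl.movej(angles): joint-space move.
- ctrl.command_gripper(opening): opening from 0.0 (shut) to 1.0 (fully open); the grip force is fixed at half the most; returns when the fingers have stopped.
- ctrl.sleep(seconds).
- ctrl.ik(position, orientation): joint angles nearest the present ones, or None.
- ctrl.read_camera(name): name is "scene" or "top"; returns the picture (400x640x3 uint8, blue, green, red); there is no depth.
- ctrl.camera_params(name): a dict with "fx", "fy", "cx", "cy" (pixels), "pose" (4x4, takes a point from camera to world coordinates). Camera axes: x right, y up, looking along -z (the intrinsics and any distortion apply to the point x, -y, -z); pixel columns grow to the right and rows downward; lengths in m; the calibration is good to about 2 mm. A picture is of the moment at which its call begins. camera_params takes no time and is no camera call.
A pose or a line that the arm cannot do raises ctrl.MotionError and nothing moves.
- ctrl.sign_off(): hands the job in, once; it reports no verdict.
Readings, each from a call of its own:
- ctrl.current_t(): time.
- ctrl.current_q(): joint angles.
- ctrl.current_dq(): joint speeds.
- ctrl.current_effort(): joint torques, N m.
- ctrl.current_tool_pos(): TCP position.
- ctrl.current_eef_rot(): TCP orientation.
- ctrl.current_contact_force(): force on the tool from outside, world axes, zero at the start.
- ctrl.current_wrist_torque(): the same for the moment, N m.
- ctrl.current_grip_width(): opening from 0.0 (shut) to 1.0 (fully open).
Only numpy, scipy, OpenCV 4.12 (cv2) and the standard library are available. Lean on these libraries where they do the work, as an engineer would, in place of code of your own. Each camera call takes 0.05 s, during which the arm holds its last target. There are 200 camera calls.

## Working session

There is one attempt and no reset: what is moved stays moved. The work goes in short steps, each a Python script; the robot and the scene stay as the last script left them, time stands still between calls to the robot, and variables do not carry over. Pictures are saved under pics/ and viewed, about 8 in all and at most 12, crops included, and the job is handed in when it is done.

```bash
mkdir -p pics; ls; python3 - <<'E'
from bench import ctrl
import cv2
for n in("scene","top"):
    cv2.imwrite(f"pics/{n}0.png",ctrl.read_camera(n))
    p=ctrl.camera_params(n);print(n,{k:(v.round(4).tolist() if hasattr(v,'round') and k=='pose' else v) for k,v in p.items()})
print(ctrl.current_t(),ctrl.current_tool_pos(),ctrl.current_eef_rot())
E
```

```text
pics
scene {'fx': 435.8391599090396, 'fy': 435.8391599090396, 'cx': 324.428353838269, 'cy': 198.90392622185362, 'pose': [[0.6202, -0.5828, 0.5251, 1.0378], [0.7843, 0.4473, -0.4299, -0.495], [0.0157, 0.6785, 0.7345, 0.7879], [0.0, 0.0, 0.0, 1.0]]}
top {'fx': 482.5356448993668, 'fy': 482.5356448993668, 'cx': 314.49233233603746, 'cy': 194.18684843213748, 'pose': [[-0.0034, 0.9939, -0.1101, 0.3521], [-1.0, -0.0029, 0.0049, -0.0848], [0.0045, 0.1102, 0.9939, 1.4086], [0.0, 0.0, 0.0, 1.0]]}
0.1 [ 0.14414652 -0.60779052  0.21338832] [[ 2.30718210e-01 -1.96312624e-04  9.73020590e-01]
 [-9.73019936e-01  1.13047397e-03  2.30718283e-01]
 [-1.14526736e-03 -9.99999342e-01  6.98048330e-05]]
```

View pics/scene0.png

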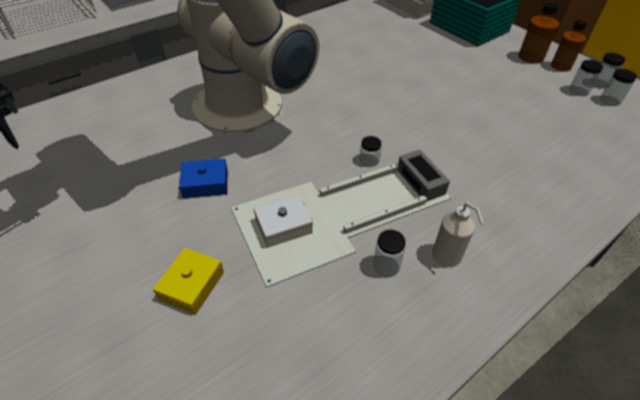

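View pics/top0.png

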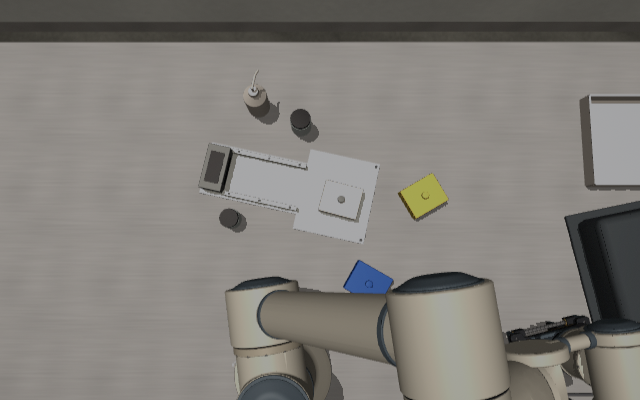

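The scene view shows the box (≈283,218) on the apron and the reader block at (424,172). The top view shows the box at (341,200), the lane running left to the block at (216,167), the jars at (300,122) and (230,218), and the bottle at (255,97). Next I'll enlarge both views.

```bash
python3 - <<'E'
import cv2,numpy as np
a=cv2.imread("pics/top0.png")[135:250,190:390];b=cv2.imread("pics/scene0.png")[135:290,225:455]
def up(i,s=None):
    i=cv2.resize(i,None,fx=4,fy=4,interpolation=cv2.INTER_CUBIC).astype(float)
    return i
A=up(a);A=np.clip((A-90)*255/150,0,255).astype(np.uint8)
for k in range(0,200,20):cv2.putText(A,str(190+k),(k*4,10),0,.35,(0,0,255),1);cv2.line(A,(k*4,12),(k*4,16),(0,0,255))
for k in range(5,115,20):cv2.putText(A,str(135+k),(0,k*4),0,.35,(0,0,255),1)
cv2.imwrite("pics/topc.png",A)
cv2.imwrite("pics/scenec.png",cv2.resize(b,None,fx=3.4,fy=3.4,interpolation=cv2.INTER_CUBIC))
E
```

```text
(no output)
```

View pics/topc.png

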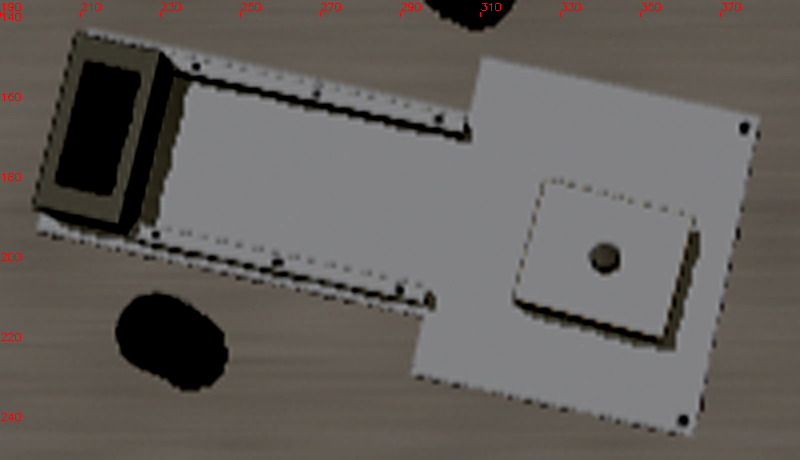

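View pics/scenec.png

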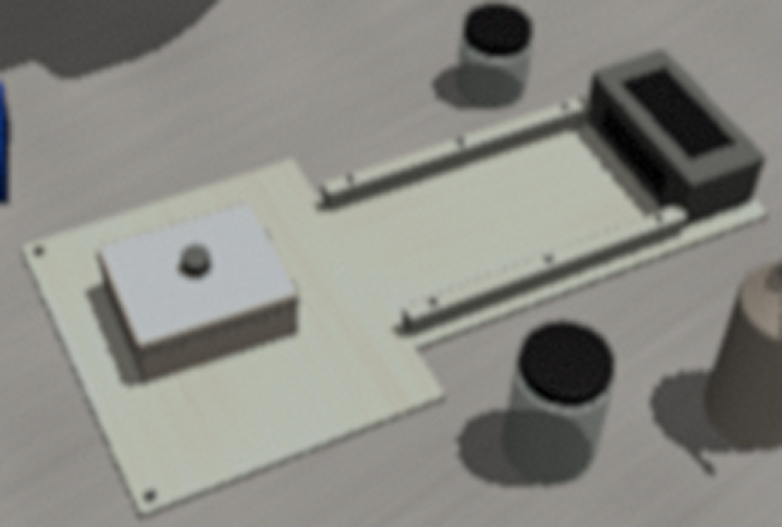

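The enlarged views give clear apron corners, lid corners, rail ends, the block and the knob (top ≈ (341,199)). I'll triangulate them from both views.

```bash
cat > h.py <<'E'
import cv2,numpy as np
from bench import ctrl
def ray(n,uv):
    p=ctrl.camera_params(n);T=np.array(p["pose"])
    d=T[:3,:3]@np.array([(uv[0]-p["cx"])/p["fx"],-(uv[1]-p["cy"])/p["fy"],-1]);return T[:3,3],d
def onz(n,uv,z):
    o,d=ray(n,uv);return o+d*(z-o[2])/d[2]
def tri(a,b):
    A=np.zeros((3,3));v=np.zeros(3)
    for n,uv in(("top",a),("scene",b)):
        o,d=ray(n,uv);d=d/np.linalg.norm(d);P=np.eye(3)-np.outer(d,d);A+=P;v+=P@o
    return np.linalg.solve(A,v)
def pose2(model,pts):  # 2D rigid fit
    m,p=np.array(model,float),np.array(pts)[:,:2];mc,pc=m.mean(0),p.mean(0);a,b=m-mc,p-pc
    th=np.arctan2((a[:,0]*b[:,1]-a[:,1]*b[:,0]).sum(),(a*b).sum());R=np.array([[np.cos(th),-np.sin(th)],[np.sin(th),np.cos(th)]])
    t=pc-R@mc;return t,th,(p-(m@R.T+t))*1e3
E
cat > m.py <<'E'
from h import *
np.set_printoptions(precision=4,suppress=True)
T=lambda x,y:(190+(x+.5)/4-.5,135+(y+.5)/4-.5)
S=lambda x,y:(225+(x+.5)/3.4-.5,135+(y+.5)/3.4-.5)
top=cv2.cvtColor(cv2.imread("pics/top0.png"),6);sc=cv2.cvtColor(cv2.imread("pics/scene0.png"),6)
def sub(im,L):
    return cv2.cornerSubPix(im,np.array(L,np.float32).reshape(-1,1,2),(3,3),(-1,-1),(3,50,.01)).reshape(-1,2)
# apron: rear-far, rear-near, front-near, front-far  (rack frame x,y)
ap=[(.12,-.21),(-.12,-.21),(-.12,0),(.12,0)]
at=[T(757,117),T(690,433),T(413,374),T(482,58)]
as_=[S(143,516),S(22,247),S(295,158),S(443,392)]
at2,as2=sub(top,at),sub(sc,as_)
print("subpix shifts",(at2-at).round(1).tolist(),(as2-as_).round(1).tolist())
print("tri z",[tri(a,b)[2].round(4) for a,b in zip(at2,as2)])
for n,L in(("top",at2),("scene",as2)):
    t,th,r=pose2(ap,[onz(n,u,.005) for u in L]);print(n,"rack",t,np.degrees(th),r.round(1).tolist())
# lid corners: front-far,rear-far,rear-near,front-near
bm=[(.045,.055),(.045,-.055),(-.045,-.055),(-.045,.055)]
bt=[T(545,180),T(697,217),T(664,337),T(514,300)]
bs=[S(298,296),S(138,346),S(100,247),S(252,205)]
for n,L,im in(("top",bt,top),("scene",bs,sc)):
    t,th,r=pose2(bm,[onz(n,u,.05) for u in L]);print(n,"box",t,np.degrees(th),r.round(1).tolist())
print("lid tri",[tri(a,b).round(4).tolist() for a,b in zip(bt,bs)])
print("knob",tri(T(604,257),S(195,256)))
# rail ends inner at mouth, block face corners top
for nm,u,z in(("railfar mouth top inner",T(470,134),.027),("railnear mouth inner",T(432,293),.027),("block far top",T(166,54),.055),("block near top",T(125,232),.055),("jar_short lid top",T(155,318),.065)):print(nm,onz("top",u,z))
E
python3 m.py
```

```text
subpix shifts [[0.0, 0.0], [0.0, 0.0], [0.4, -0.2], [0.1, -0.3]] [[0.1, -1.3], [2.1, 2.4], [-1.0, -0.1], [-0.1, 0.6]]
tri z [np.float64(0.0068), np.float64(-0.0028), np.float64(0.0081), np.float64(0.0067)]
top rack [ 0.5264 -0.0526] -12.491051397547501 [[-1.1, 1.7], [1.6, 2.5], [0.2, -3.2], [-0.8, -1.0]]
scene rack [ 0.5263 -0.0519] -12.078202568648079 [[-4.0, 1.2], [8.2, 1.5], [-1.2, 0.1], [-2.9, -2.8]]
top box [ 0.4882 -0.1661] -14.56058111789213 [[-1.4, 0.2], [-0.5, -1.0], [1.5, 0.9], [0.3, -0.0]]
scene box [ 0.491  -0.1662] -16.129051918426757 [[-2.0, -0.7], [-0.2, 1.0], [1.2, 1.4], [1.0, -1.7]]
lid tri [[0.5447, -0.1243, 0.0457], [0.5179, -0.231, 0.0493], [0.433, -0.2061, 0.0498], [0.4597, -0.1008, 0.045]]
knob [ 0.4878 -0.1649  0.0619]
railfar mouth top inner [ 0.5813 -0.0705  0.027 ]
railnear mouth inner [ 0.4658 -0.043   0.027 ]
block far top [0.6349 0.1457 0.055 ]
block near top [0.5073 0.1726 0.055 ]
jar_short lid top [0.4458 0.1487 0.065 ]
```

Rack yaw is about -12.4°. The box sits about 13 mm to the near side and is 2–4° askew. The corner clicks scatter by a few mm, so I'll refine the rack and box with line fits. I'll also locate the bottle and jars to check the gripper's clearance.

```bash
cat > m2.py <<'E'
from h import *
import sys
np.set_printoptions(precision=4,suppress=True)
def edge(im,p,q,w=3,trim=.1):  # strongest-gradient points across segment pq -> fitted line points
    p,q=np.array(p,float),np.array(q,float);d=(q-p);L=np.linalg.norm(d);d/=L;n=np.array([-d[1],d[0]])
    s=np.linspace(trim*L,(1-trim)*L,int(L*.8));o=np.arange(-w,w+.01,.1)
    P=(p+s[:,None,None]*d+o[None,:,None]*n).astype(np.float32)
    I=cv2.GaussianBlur(cv2.remap(im,P[...,0],P[...,1],cv2.INTER_CUBIC),(1,1),0)
    g=np.abs(np.gradient(cv2.blur(I,(7,1)),axis=1));w_=g*(g>.5*g.max(1,keepdims=True))
    pk=(w_*o).sum(1)/w_.sum(1);k=np.abs(pk-np.median(pk))<.8
    E=(p+s[:,None]*d+pk[:,None]*n)[k];vx,vy,x,y=cv2.fitLine(E.astype(np.float32),cv2.DIST_HUBER,0,.01,.01).ravel()
    return np.array([x,y]),np.array([vx,vy])
def inter(a,b):
    t=np.linalg.solve(np.c_[a[1],-b[1]],b[0]-a[0]);return a[0]+t[0]*a[1]
def quad(im,C,w=3):
    e=[edge(im,C[i],C[(i+1)%4],w) for i in range(4)];return [inter(e[i-1],e[i]) for i in range(4)]
T=lambda x,y:(190+(x+.5)/4-.5,135+(y+.5)/4-.5)
S=lambda x,y:(225+(x+.5)/3.4-.5,135+(y+.5)/3.4-.5)
AP=[(.12,-.21),(-.12,-.21),(-.12,0),(.12,0)];BM=[(.045,.055),(.045,-.055),(-.045,-.055),(-.045,.055)]
if __name__=="__main__":
    im={n:cv2.imread(f"pics/{n}0.png")[...,1].astype(np.float32) for n in("top","scene")}
    A={"top":[T(757,117),T(690,433),T(413,374),T(482,58)],"scene":[S(143,516),S(22,247),S(295,158),S(443,392)]}
    B={"top":[T(545,180),T(697,217),T(664,337),T(514,300)],"scene":[S(298,296),S(138,346),S(100,247),S(252,205)]}
    q={}
    for nm,C,M,z in(("rack",A,AP,.005),("box",B,BM,.05)):
        for n in im:
            # front edge of apron only visible beside the lane: use side edges + rear edge + clicked corners
            if nm=="rack":
                c=C[n];r=edge(im[n],c[0],c[1]);a=edge(im[n],c[1],c[2]);b=edge(im[n],c[3],c[0]);c=[inter(r,b),inter(r,a),c[2],c[3]]
                P=[onz(n,inter(r,a),z),onz(n,inter(r,b),z)]
                e1=onz(n,a[0],z);d=lambda l:np.degrees(np.arctan2(*(lambda v:(v[0],v[1]))(np.sign((onz(n,l[0]+l[1],z)-onz(n,l[0],z))[1])*(onz(n,l[0]+l[1],z)-onz(n,l[0],z))[:2])))
                print(n,"side dirs (deg, lane +y tilt)",d(a),d(b),"rear mid",(P[0]+P[1])/2,"width",np.linalg.norm(P[0]-P[1]))
            else:c=quad(im[n],C[n],2)
            q[nm,n]=c;P=[onz(n,u,z) for u in c];t,th,R=pose2(M,P);print(nm,n,t,np.degrees(th),R.round(1).tolist())
        print(nm,"tri",[tri(a,b).round(4).tolist() for a,b in zip(q[nm,"top"],q[nm,"scene"])])
    # lane inner floor/rail lines in top (near rail inner top edge, far rail inner top edge)
    print("bottle cap tri",tri((252.5,91),(463,211)),"base scene",onz("scene",(449,252),0.0))
    print("jar tall tri",tri((300.5,116),(391,242)),"jar short tri",tri((229,215),(371,144)))
E
python3 m2.py
```

```text
top side dirs (deg, lane +y tilt) 12.85387094329914 12.648181027325732 rear mid [ 0.4801 -0.2571  0.005 ] width 0.24029860055681934
rack top [ 0.5253 -0.053 ] -12.442163611436449 [[0.2, 0.8], [-0.1, 1.1], [0.6, -1.5], [-0.7, -0.4]]
scene side dirs (deg, lane +y tilt) 12.839985744928844 12.500541128000377 rear mid [ 0.4789 -0.2567  0.005 ] width 0.24014321669307143
rack scene [ 0.525  -0.0518] -12.791123100678437 [[0.5, -0.1], [0.3, -0.1], [1.7, 0.4], [-2.5, -0.1]]
rack tri [[0.597, -0.2833, 0.0064], [0.3629, -0.2308, 0.0064], [0.4097, -0.0271, 0.0061], [0.641, -0.0796, 0.0075]]
box top [ 0.4881 -0.1645] -15.137055394448634 [[-1.1, -0.7], [-0.0, -0.1], [1.0, 0.8], [0.0, -0.0]]
box scene [ 0.4905 -0.1663] -15.995305243627163 [[-2.3, 0.0], [0.3, 0.6], [-0.1, 0.6], [2.0, -1.3]]
box tri [[0.545, -0.1241, 0.0473], [0.5173, -0.2298, 0.0475], [0.4312, -0.2054, 0.0488], [0.4597, -0.0994, 0.0441]]
bottle cap tri [0.7715 0.0747 0.1485] base scene [0.7694 0.0863 0.    ]
jar tall tri [ 0.7157 -0.0547  0.0948] jar short tri [0.4423 0.1457 0.0624]
```

Measurements agree between the views: lane yaw -12.7°, mouth (0.5257, -0.052), box at rack (-11, -118) mm and 2.7° askew. The apron measures 240 mm wide and the heights are plausible. The bottle and jars are well clear of the gripper. First I'll do a two-finger sideways push on the near face to centre and square the box on the apron.

```bash
cat >> h.py <<'E'
TH=np.radians(-12.7);M=np.array([.5257,-.052]);C,S_=np.cos(TH),np.sin(TH);RX=np.array([C,S_,0]);RY=np.array([-S_,C,0])
def W(x,y,z):  # rack mm -> world m (z bench, mm)
    p=M+x/1e3*RX[:2]+y/1e3*RY[:2];return [p[0],p[1],z/1e3]
def toR(p):
    d=np.array(p[:2])-M;return np.array([d@RX[:2],d@RY[:2]])*1e3
def ori(x,s=1):
    x=s*x;y=np.array([0,0,-1.]);return np.c_[x,y,np.cross(x,y)]
E
python3 - <<'E'
from h import *
np.set_printoptions(precision=3,suppress=True)
q0=np.array(ctrl.current_q())
O=ori(RY,-1)
print(ctrl.ik(W(-100,-118,150),O),ctrl.ik(W(0,-205,150),ori(RX,1)),ctrl.ik(W(0,-205,150),ori(RX,-1)))
ctrl.goto(W(-100,-118,150),O); ctrl.command_gripper(.65)
ctrl.move_l(W(-100,-118,28),vel=.1)
f0=np.array(ctrl.current_contact_force())
for x in range(-90,-60,3):
    ctrl.move_l(W(x,-118,28),vel=.02); print(x,toR(ctrl.current_tool_pos()),(np.array(ctrl.current_contact_force())-f0))
ctrl.move_l(W(-61,-118,28),vel=.02);print(np.array(ctrl.current_contact_force())-f0)
cv2.imwrite("pics/s1.png",ctrl.read_camera("scene"));cv2.imwrite("pics/t1.png",ctrl.read_camera("top"))
print(ctrl.current_t(),ctrl.current_grip_width())
a=cv2.imread("pics/s1.png")[135:300,205:445];cv2.imwrite("pics/s1c.png",cv2.resize(a,None,fx=3.3,fy=3.3,interpolation=2))
E
```

```text
[-27.853  17.829 108.349  -0.     53.822  74.847] [-33.972  25.974  93.228  -0.     60.798 -21.272] [-33.972  25.974  93.228  -0.     60.798 158.728]
-90 [ -90.1   -117.963] [ 0.113 -1.15  -0.552]
-87 [ -86.856 -117.994] [ 0.166 -0.729 -0.953]
-84 [ -83.855 -118.022] [-0.957 -0.346 -0.842]
-81 [ -80.822 -118.029] [ 0.082 -0.628 -0.315]
-78 [ -77.857 -118.013] [ 0.004 -0.356  0.466]
-75 [ -74.826 -118.019] [ 0.541  0.361 -0.776]
-72 [ -71.694 -118.033] [ 0.547  0.581 -0.234]
-69 [ -68.704 -118.014] [-0.872  0.079 -0.749]
-66 [ -65.596 -118.06 ] [ 0.28   0.123 -0.033]
-63 [ -62.618 -118.052] [ 0.247  0.479 -0.449]
[-0.198 -0.023 -1.317]
7.7583 0.6527260064177546
```

View pics/s1c.png

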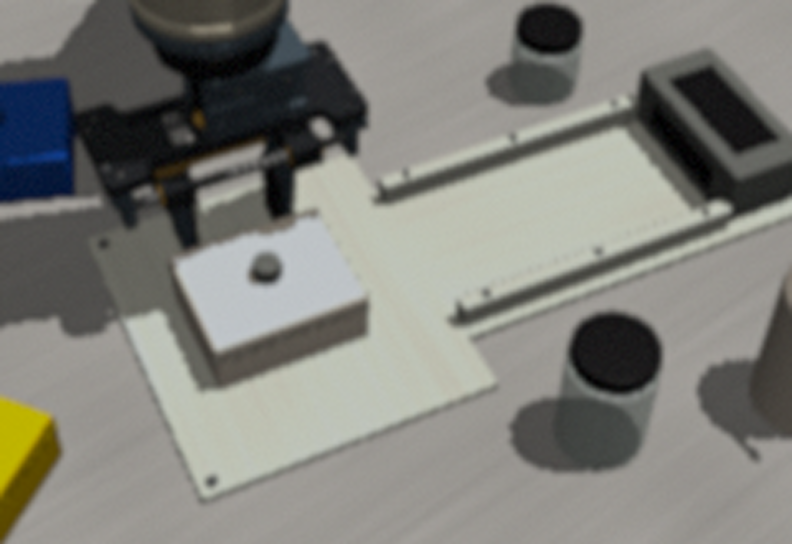

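The fingers are at the near face and the lid has shifted slightly (front-far corner ≈(316.5,224)). I'll measure it from the scene image, correcting for the ~1.2 mm bias that the scene view showed.

```bash
cat > box.py <<'E'
from m2 import *
def box(n,img,C,w=2.5):
    im=img[...,1].astype(np.float32);c=quad(im,C,w);c=quad(im,c,1.5)
    t,th,R=pose2(BM,[onz(n,u,.05) for u in c])
    print(n,"box rack mm",toR(t).round(1),"yaw rel",round(np.degrees(th-TH),2),"res",R.round(1).tolist(),"px",np.round(c,1).tolist());return t,th
E
python3 - <<'E'
from box import *
K=lambda x,y:(205+(x+.5)/3.3-.5,135+(y+.5)/3.3-.5)
box("scene",cv2.imread("pics/scene0.png"),[S(298,296),S(138,346),S(100,247),S(252,205)])
box("top",cv2.imread("pics/top0.png"),[T(545,180),T(697,217),T(664,337),T(514,300)])
box("scene",cv2.imread("pics/s1.png"),[K(368,295),K(220,348),K(175,262),K(320,213)])
E
```

```text
scene box rack mm [  -9.5 -119.1] yaw rel -3.53 res [[-2.1, 0.8], [0.9, 0.6], [-1.4, 0.5], [2.6, -1.8]] px [[312.6000061035156, 221.1999969482422], [265.20001220703125, 236.60000610351562], [253.0, 206.5], [299.0, 195.10000610351562]]
top box rack mm [ -12.1 -117.9] yaw rel -2.47 res [[-1.0, -0.4], [0.0, 0.3], [0.6, 0.6], [0.4, -0.5]] px [[325.70001220703125, 179.39999389648438], [362.8999938964844, 189.0], [354.8999938964844, 219.5], [317.6000061035156, 209.39999389648438]]
scene box rack mm [   6.5 -118.2] yaw rel -0.07 res [[-2.2, 0.3], [-1.3, 1.6], [0.9, 0.8], [2.6, -2.6]] px [[316.3999938964844, 224.8000030517578], [269.79998779296875, 241.6999969482422], [255.6999969482422, 213.1999969482422], [300.20001220703125, 199.10000610351562]]
```

```bash
python3 - <<'E'
from box import *
ctrl.move_l(W(-85,-118,28),vel=.08);ctrl.move_l(W(-85,-118,140),vel=.2)
ctrl.goto(W(0,-235,140),ori(RX,1))
K=lambda x,y:(205+(x+.5)/3.3-.5,135+(y+.5)/3.3-.5)
s=ctrl.read_camera("scene");t=ctrl.read_camera("top");cv2.imwrite("pics/s2.png",s);cv2.imwrite("pics/t2.png",t);print(ctrl.current_t(),ctrl.current_tool_pos())
box("scene",s,[K(368,295),K(220,348),K(175,262),K(320,213)])
a=cv2.resize(t[135:250,190:390],None,fx=4,fy=4,interpolation=2).astype(float)
cv2.imwrite("pics/t2c.png",np.clip((a-60)*255/180,0,255).astype(np.uint8))
E
```

```text
10.6083 [ 0.4739 -0.2809  0.1398]
scene box rack mm [   6.  -117.9] yaw rel 0.39 res [[-1.5, -0.5], [-1.4, 0.9], [2.0, 0.8], [0.9, -1.2]] px [[316.3999938964844, 224.6999969482422], [269.79998779296875, 241.6999969482422], [255.89999389648438, 213.5], [300.1000061035156, 198.1999969482422]]
```

View pics/t2c.png

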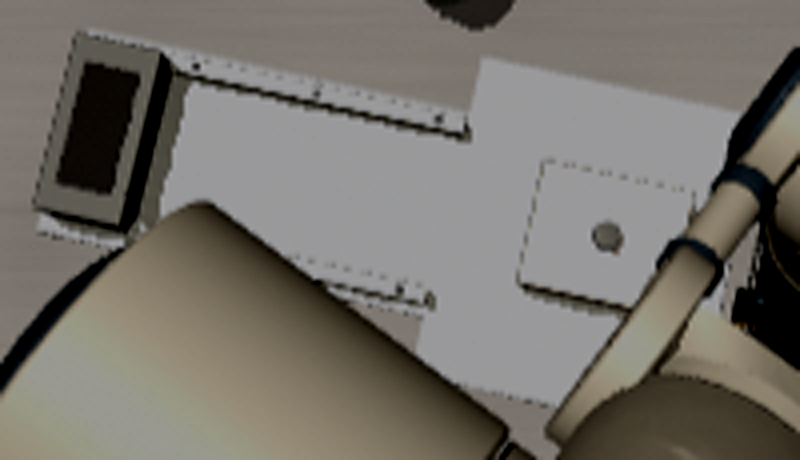

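The knob moved from (604,257) to (608,236) in the crop. The box is now square (≤0.5°) and about +4 mm off centre (top view +2.6, scene +6). Next is a two-finger push from behind, drifting −4 mm in x before the mouth, followed by a check.

```bash
python3 - <<'E'
from box import *
ctrl.move_l(W(4,-235,140),vel=.1);ctrl.move_l(W(4,-235,36),vel=.1)
ctrl.move_l(W(4,-196,36),vel=.04)
ctrl.move_l(W(0,-140,36),vel=.03)
s=ctrl.read_camera("scene");t=ctrl.read_camera("top");cv2.imwrite("pics/s3.png",s);cv2.imwrite("pics/t3.png",t);print(ctrl.current_t(),toR(ctrl.current_tool_pos()),ctrl.current_contact_force())
a=cv2.resize(t[140:245,190:390],None,fx=4,fy=4,interpolation=2).astype(float)
a=np.clip((a-60)*255/180,0,255)
b=cv2.resize(s[150:265,235:435],None,fx=4,fy=4,interpolation=2)[:440]
cv2.imwrite("pics/c3.png",np.vstack([a[:,:800][:140*1000//1000+280]*1,b])[:].astype(np.uint8)[:860])
x=cv2.imread("pics/c3.png");cv2.imwrite("pics/c3.png",cv2.resize(x,None,fx=.69,fy=.69,interpolation=cv2.INTER_AREA))
print(x.shape)
E
```

```text
15.3 [   0.0171 -140.0359] [-0.1157 -0.8863  0.0373]
(860, 800, 3)
```

View pics/c3.png

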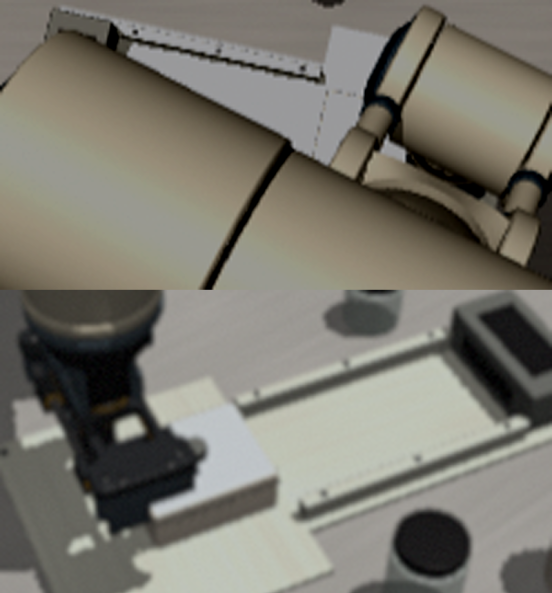

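The box is now just before the mouth. The scene crop shows its front corners at about (323,192) and (334.6,218), and the top view shows only the far-front corner at about (308,173). I'll measure the lateral offset from these.

```bash
cat > f.py <<'E'
from m2 import *
def front(s,fn,ff,bf):   # scene: front-near, front-far lid corners, point back along far edge
    im=s[...,1].astype(np.float32)
    e=edge(im,fn,ff,2.5);f=edge(im,ff,bf,2.5);c=inter(e,f);P=onz("scene",c,.05)
    d=onz("scene",e[0]+e[1]*5,.05)-onz("scene",e[0]-e[1]*5,.05);d*=np.sign(d[0])
    g=onz("scene",f[0]+f[1]*5,.05)-onz("scene",f[0]-f[1]*5,.05);g*=np.sign(g[1])
    print("scene ff corner rack",toR(P).round(1),"front yaw",round(np.degrees(np.arctan2(d[1],d[0])-TH),2),"far edge yaw",round(np.degrees(np.arctan2(-g[0],g[1])-TH),2),"px",c)
    n=toR(onz("scene",fn,.05));print(" near corner click",n.round(1))
E
python3 - <<'E'
from f import *
s=cv2.imread("pics/s3.png");t=cv2.imread("pics/t3.png")[...,1].astype(np.float32)
k=lambda x,y:(235+x/.69/4-.4,150+(y-290)/.69/4-.4)
front(s,k(243,405),k(275,475),k(155,512))
T3=lambda x,y:(190+x/.69/4-.4,140+y/.69/4-.4)
e=edge(t,T3(326,93),T3(314,158),2);f=edge(t,T3(326,92),T3(360,100),2,.05);print("top ff",toR(onz("top",inter(e,f),.05)))
print("top click",toR(onz("top",T3(326,92),.05)))
# far rail inner edge (top surface inner edge), top & scene : expect rack x=57
for a in(T3(325,79),T3(124,40)):print("rail far inner top",toR(onz("top",a,.027)))
for a in(k(304,506),k(510,432)):print("scene rail far inner top",toR(onz("scene",a,.027)))
for a in(k(243,405),k(445,345)):print("scene rail near inner bottom",toR(onz("scene",a,.005)))
E
```

```text
scene ff corner rack [ 46.8 -19.3] front yaw -6.83 far edge yaw -1.75 px [333.9796 217.475 ]
 near corner click [-36.3  -7.5]
top ff [ 42.4545 -11.8477]
top click [ 41.4733 -11.5845]
rail far inner top [58.1594 -6.5589]
rail far inner top [ 52.7495 209.0152]
scene rail far inner top [67.1559 -1.6122]
scene rail far inner top [ 69.3618 197.213 ]
scene rail near inner bottom [-74.9612  11.5287]
scene rail near inner bottom [-65.7435 219.3862]
```

Those partial edges are too noisy to trust. I'll back off briefly for an unobstructed look before entering the lane.

```bash
python3 - <<'E'
from box import *
ctrl.move_l(W(0,-165,36),vel=.1);ctrl.move_l(W(0,-230,130),vel=.25)
s=ctrl.read_camera("scene");t=ctrl.read_camera("top");cv2.imwrite("pics/s4.png",s);cv2.imwrite("pics/t4.png",t);print(ctrl.current_t())
b=cv2.resize(s[150:260,225:425],None,fx=4,fy=4,interpolation=2)[:440]
cv2.imwrite("pics/s4c.png",b)
E
```

```text
16.4083
```

View pics/s4c.png

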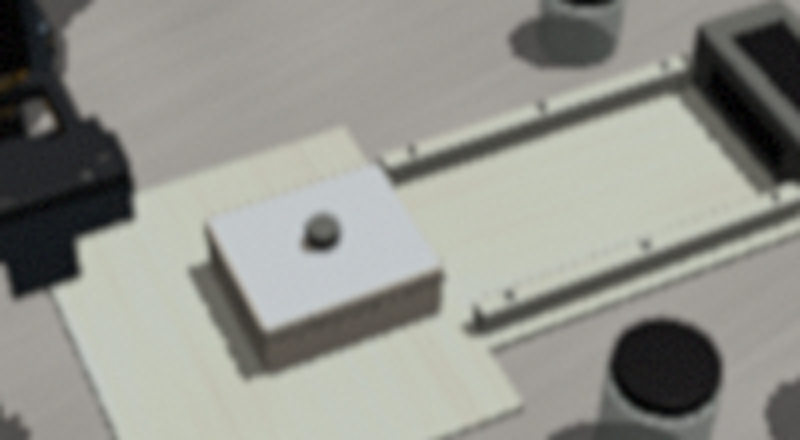

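All four lid corners are clear: ff (441,271), rf (266,333), rn (208,223), fn (380,165), knob (322,232).

```bash
python3 - <<'E'
from box import *
k=lambda x,y:(225+(x+.5)/4-.5,150+(y+.5)/4-.5)
s=cv2.imread("pics/s4.png")
L=[k(441,271),k(266,333),k(208,223),k(380,165)]
box("scene",s,L)
print("clicks",[toR(onz("scene",u,.05)).round(1).tolist() for u in L], "knob",toR(onz("scene",k(322,227),.062)).round(1))
print("bottom far edge",[toR(onz("scene",u,.005)).round(1).tolist() for u in(k(439,308),k(268,372))])
print("knob at start: ",toR(onz("scene",S(195,256),.062)),"top",toR(onz("top",T(604,257),.062)), "mid: top",toR(onz("top",T(608,236+1),.062)))
# rails, bottom inner of near rail, bottom outer of far (on plate), plate far edge x=77
for nm,z,P in(("near inner bottom(-57)",.005,[k(403,182),k(690,92)]),("near outer top(-69)",.027,[k(380,160),k(660,62)]),("far inner top (57)",.027,[k(480,304),k(770,200)]),("far outer bottom",.005,[k(480,332),k(800,228)])):
    print(nm,[toR(onz("scene",u,z)).round(1).tolist() for u in P])
a=cv2.imread("pics/t4.png")[140:245,190:390];a=cv2.resize(a,None,fx=4,fy=4,interpolation=2).astype(float)
cv2.imwrite("pics/t4c.png",np.clip((a-60)*255/180,0,255).astype(np.uint8))
E
```

```text
scene box rack mm [  2.3 -69.2] yaw rel -0.51 res [[-2.6, -2.1], [-0.2, 1.3], [1.8, 0.7], [0.9, 0.1]] px [[334.6000061035156, 216.8000030517578], [290.5, 232.89999389648438], [275.79998779296875, 205.10000610351562], [319.3999938964844, 190.6999969482422]]
clicks [[47.4, -17.3], [46.9, -122.1], [-40.1, -121.4], [-40.5, -13.4]] knob [ -0.3 -68.1]
bottom far edge [[38.5, -12.5], [39.4, -119.7]]
knob at start:  [ -12.1265 -118.7745] top [ -12.0841 -118.2573] mid: top [   2.3227 -118.0261]
near inner bottom(-57) [[-60.3, 12.0], [-54.3, 216.2]]
near outer top(-69) [[-64.1, -2.1], [-67.8, 198.5]]
far inner top (57) [[61.3, 1.1], [63.2, 194.9]]
far outer bottom [[64.1, 0.9], [74.8, 213.3]]
```

View pics/t4c.png

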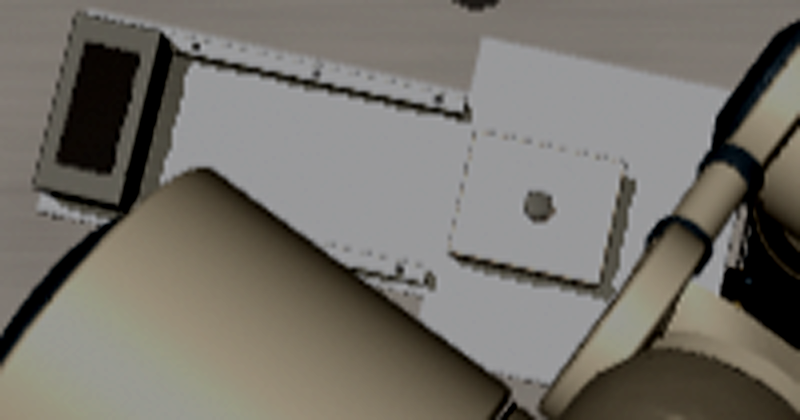

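The top view shows the box clear at lid corners (474,133), (628,160), (605,287), (451,252), with the knob at (539,205). The rail screws, which lie on the rail centrelines at ±63 mm, make a good lateral reference.

```bash
python3 - <<'E'
from box import *
t=cv2.imread("pics/t4.png")
q=lambda x,y:(190+(x+.5)/4-.5,140+(y+.5)/4-.5)
L=[q(474,133),q(628,160),q(605,287),q(451,252)]
box("top",t,L)
print("clicks",[toR(onz("top",u,.05)).round(1).tolist() for u in L],"knob",toR(onz("top",q(539,205),.064)).round(1))
print("far screws",[toR(onz("top",u,.027)).round(1).tolist() for u in(T(196,66),T(317,92),T(439,118))])
print("near screws",[toR(onz("top",u,.027)).round(1).tolist() for u in(T(155,234),T(277,261),T(400,289))])
k=lambda x,y:(225+(x+.5)/4-.5,150+(y+.5)/4-.5)
print("scene far screws",[toR(onz("scene",u,.027)).round(1).tolist() for u in(k(510,294),k(645,244),k(776,196))])
print("scene near screws",[toR(onz("scene",u,.027)).round(1).tolist() for u in(k(411,148),k(543,105),k(665,64))])
E
```

```text
top box rack mm [ -0.5 -66.9] yaw rel -0.24 res [[-0.7, -0.4], [-0.3, 0.4], [0.7, 0.5], [0.3, -0.4]] px [[308.29998779296875, 172.10000610351562], [345.70001220703125, 180.39999389648438], [338.8999938964844, 210.89999389648438], [301.20001220703125, 202.5]]
clicks [[41.9, -12.7], [46.7, -123.8], [-45.3, -126.8], [-44.6, -15.3]] knob [ -0.1 -68.9]
far screws [[63.9, 199.4], [64.3, 109.3], [64.9, 18.7]]
near screws [[-62.1, 199.6], [-62.0, 109.4], [-62.5, 18.6]]
scene far screws [[62.0, 19.9], [61.8, 109.0], [62.0, 200.0]]
scene near screws [[-65.4, 19.5], [-64.6, 110.9], [-64.9, 200.4]]
```

Against the rail screws the box is centred to about ±2 mm and square to 0.3°. I'll push straight in, pausing partway for a look.

```bash
python3 - <<'E'
from f import *
ctrl.move_l(W(0,-170,36),vel=.15);ctrl.move_l(W(0,-145,36),vel=.05)
ctrl.move_l(W(0,0,36),vel=.03)
s=ctrl.read_camera("scene");cv2.imwrite("pics/s5.png",s);print(ctrl.current_t(),toR(ctrl.current_tool_pos()),ctrl.current_contact_force())
cv2.imwrite("pics/s5c.png",cv2.resize(s[130:250,285:465],None,fx=4.4,fy=4.4,interpolation=2))
E
```

```text
22.9833 [ 0.0073 -0.05  ] [-0.2411 -1.8201  0.9771]
```

View pics/s5c.png

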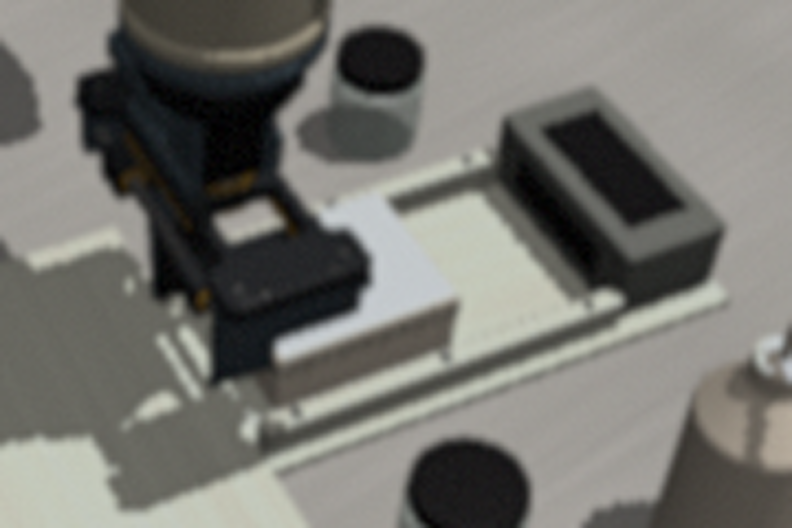

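The box is well inside the lane, with the far-front lid corner at about (458,300) and a visible strip of plate beside it. I'll compare that corner's rack x with the 47 mm read when the box was centred, then go on to the block.

```bash
python3 - <<'E'
from f import *
k=lambda x,y:(285+(x+.5)/4.4-.5,130+(y+.5)/4.4-.5)
P=[toR(onz("scene",k(*u),.05)) for u in((458,300),(278,352),(383,190))];print(np.round(P,1))
if abs(P[0][0]-47)<4.5:
    ctrl.move_l(W(0,80,36),vel=.03)
    F=np.array(ctrl.current_contact_force())
    hit=ctrl.move_l(W(0,98,36),vel=.012,contact_N=6)
    print(hit,toR(ctrl.current_tool_pos()),F,ctrl.current_contact_force(),ctrl.current_t())
E
```

```text
[[ 46.7 122.5]
 [ 39.2  19.4]
 [-42.5 128.3]]
True [ 0.0017 91.8346] [-1.3721 -2.6394  0.3188] [ 0.5677 -3.139   1.9021] 26.7833
```

Contact came at y = 91.8, against 92.5 expected. I'll press a little more to seat the box, then back off and look.

```bash
python3 - <<'E'
from f import *
hit=ctrl.move_l(W(0,96,36),vel=.008,contact_N=12)
print(hit,toR(ctrl.current_tool_pos()),ctrl.current_contact_force())
ctrl.move_l(W(0,60,36),vel=.08);ctrl.move_l(W(0,0,150),vel=.15);ctrl.goto(W(0,-220,180),ori(RX,1))
s=ctrl.read_camera("scene");t=ctrl.read_camera("top");cv2.imwrite("pics/s6.png",s);cv2.imwrite("pics/t6.png",t);print(ctrl.current_t(),ctrl.current_contact_force())
cv2.imwrite("pics/s6c.png",cv2.resize(s[130:240,300:460],None,fx=5,fy=5,interpolation=2))
E
```

```text
True [-0.1653 91.8412] [ 0.1124 -2.4338  1.7282]
29.625 [-0.4458  0.0278 -0.4926]
```

View pics/s6c.png

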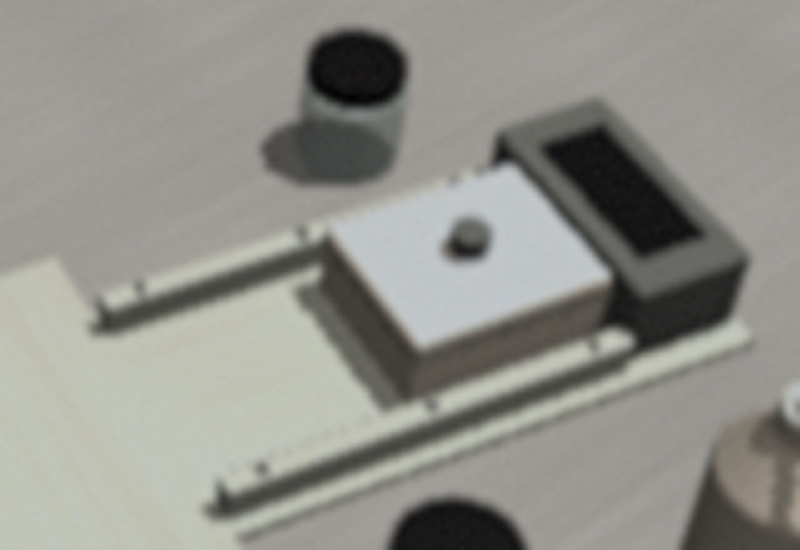

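The box is against the block with plate visible on the near side and no obvious gap. I'll measure the lid corners ff (610,280), rf (418,352), rn (327,233), fn (507,163), and view the top picture too.

```bash
python3 - <<'E'
from box import *
k=lambda x,y:(300+(x+.5)/5-.5,130+(y+.5)/5-.5)
s=cv2.imread("pics/s6.png");L=[k(610,280),k(418,352),k(327,233),k(507,163)]
box("scene",s,L);print([toR(onz("scene",u,.05)).round(1).tolist() for u in L])
print("knob",toR(onz("scene",k(469,232),.062)),"block far-front, near-front top",[toR(onz("scene",k(*u),.055)).round(1).tolist() for u in((642,297),(500,135))])
a=cv2.imread("pics/t6.png")[135:225,195:325];a=cv2.resize(a,None,fx=6,fy=6,interpolation=2).astype(float)
cv2.imwrite("pics/t6c.png",np.clip((a-40)*255/180,0,255).astype(np.uint8))
E
```

```text
scene box rack mm [ -0.4 162.7] yaw rel 0.51 res [[1.7, -0.9], [1.4, -0.4], [-0.8, 0.6], [-2.3, 0.7]] px [[422.70001220703125, 185.3000030517578], [383.29998779296875, 199.6999969482422], [363.6000061035156, 174.39999389648438], [401.29998779296875, 161.10000610351562]]
[[45.7, 214.7], [47.4, 107.3], [-38.9, 107.6], [-45.0, 214.5]]
knob [ -0.7176 162.8336] block far-front, near-front top [[65.1, 218.5], [-59.9, 219.0]]
```

View pics/t6c.png

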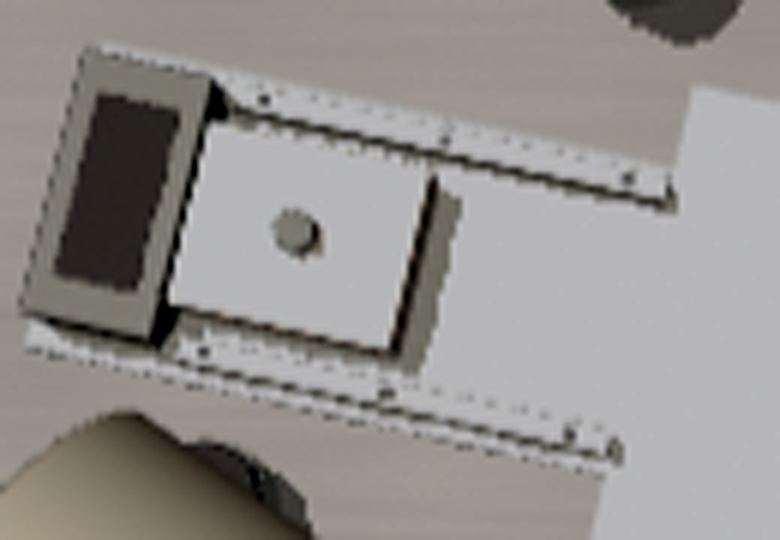

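```bash
python3 - <<'E'
from box import *
k=lambda x,y:(195+(x+.5)/6-.5,135+(y+.5)/6-.5)
t=cv2.imread("pics/t6.png");L=[k(207,122),k(434,175),k(392,352),k(170,303)]
box("top",t,L);print([toR(onz("top",u,.05)).round(1).tolist() for u in L],"knob",toR(onz("top",k(296,231),.064)))
im=t[...,1].astype(np.float32)
for nm,a,b,z in(("block top front",(211,75),(152,340),.055),("lid front",(207,122),(170,303),.05)):
    e=edge(im,k(*a),k(*b),1.2);v=onz("top",e[0]+9*e[1],z)-onz("top",e[0]-9*e[1],z);v*=np.sign(v[0]);print(nm,toR(onz("top",e[0],z)),np.degrees(np.arctan2(v[1],v[0])-TH))
# profile across the seam, along lane direction, at 3 places
R=[];
for f in(.3,.5,.7):
    p=np.array(k(207,122))*(1-f)+np.array(k(170,303))*f;d=np.array([-.976,-.22])
    P=(p+np.arange(-3,3.6,.5)[:,None]*d).astype(np.float32);print(cv2.remap(im,P[None,:,0],P[None,:,1],1).round().astype(int).ravel())
E
```

```text
top box rack mm [  2.2 164.5] yaw rel 0.23 res [[1.6, -0.3], [1.9, -0.5], [-1.8, 1.0], [-1.7, -0.2]] px [[229.1999969482422, 153.1999969482422], [266.8999938964844, 161.10000610351562], [259.20001220703125, 193.10000610351562], [221.89999389648438, 184.8000030517578]]
[[43.5, 219.0], [42.0, 107.7], [-44.7, 107.9], [-44.8, 215.6]] knob [ -0.051  163.0345]
block top front [  3.7559 219.5497] 1.396290205185912
lid front [ -6.338  217.9997] 0.16270078626922596
[169 169 169 169 169 139  83  61  72  92 115 127 126 125]
[169 169 169 169 170 169 169 104  46  79 114 123 126 126]
[169 169 169 169 169 169 145  88  60  75  96 117 128 127]
```

The box is within 0–2 mm of the block, which the cameras can't resolve further. There's time to confirm by force: re-approach and step forward in 0.5 mm steps until a clear push-back shows.

```bash
python3 - <<'E'
from f import *
np.set_printoptions(precision=2,suppress=True)
ctrl.goto(W(0,20,150),ori(RX,1));ctrl.move_l(W(0,60,36),vel=.12);ctrl.move_l(W(0,88,36),vel=.05)
f=lambda:np.mean([np.array(ctrl.current_contact_force())@RY for _ in range(3) if ctrl.sleep(.03) is None])
print("base",f())
for y in np.arange(90.5,96.1,.5):
    ctrl.move_l(W(0,y,36),vel=.01);F=f();print(y,toR(ctrl.current_tool_pos()),F)
    if F<-14:break
print(ctrl.current_t())
E
```

```text
base nan
90.5 [ 0.   90.49] nan
91.0 [-0.03 91.  ] nan
91.5 [-0.01 91.51] nan
92.0 [ 0.01 91.84] nan
92.5 [-0.02 91.92] nan
93.0 [-0.02 91.98] nan
93.5 [-0.05 92.  ] nan
94.0 [-0.02 92.05] nan
94.5 [-0.01 92.12] nan
95.0 [-0.06 92.18] nan
95.5 [-0.05 92.23] nan
96.0 [-0.01 92.28] nan
36.9
  return _methods._mean(a, axis=axis, dtype=dtype,
  ret = ret.dtype.type(ret / rcount)
```

My force average failed because `sleep` doesn't return None. The position readings still settle it: the TCP stalls at 91.84 and advances only 0.4 mm for 4 mm commanded, so the box is hard against the block. I'll read the force, release slowly and back away.

```bash
python3 - <<'E'
from f import *
print(np.array(ctrl.current_contact_force())@RY)
ctrl.move_l(W(0,91,36),vel=.02);ctrl.move_l(W(0,60,36),vel=.06);ctrl.move_l(W(0,0,150),vel=.15);ctrl.goto(W(0,-220,180),ori(RX,1))
s=ctrl.read_camera("scene");t=ctrl.read_camera("top");cv2.imwrite("pics/s7.png",s);cv2.imwrite("pics/t7.png",t)
from box import box
k=lambda x,y:(300+(x+.5)/5-.5,130+(y+.5)/5-.5);k2=lambda x,y:(195+(x+.5)/6-.5,135+(y+.5)/6-.5)
box("scene",s,[k(610,280),k(418,352),k(327,233),k(507,163)])
box("top",t,[k2(207,122),k2(434,175),k2(392,352),k2(170,303)])
d=cv2.absdiff(s,cv2.imread("pics/s6.png")).max(2);print("moved px",(d[130:290,300:500]>40).sum())
# jars/bottle vs start picture
d=cv2.absdiff(s,cv2.imread("pics/scene0.png")).max(2)
for n,(x0,y0,x1,y1) in dict(jt=(374,230,408,275),js=(358,135,384,168),wb=(434,204,486,266)).items():print(n,(d[y0:y1,x0:x1]>40).sum())
print(ctrl.current_t(),ctrl.current_contact_force())
E
```

```text
-43.79858151185129
scene box rack mm [ -0.3 162.7] yaw rel 0.35 res [[1.5, -0.7], [1.4, -0.4], [-1.0, 0.6], [-2.0, 0.5]] px [[422.70001220703125, 185.3000030517578], [383.20001220703125, 199.6999969482422], [363.6000061035156, 174.3000030517578], [401.3999938964844, 161.1999969482422]]
top box rack mm [  2.1 164.4] yaw rel 0.23 res [[1.4, -0.5], [2.0, -0.4], [-1.8, 1.0], [-1.7, -0.1]] px [[229.3000030517578, 153.3000030517578], [266.79998779296875, 161.10000610351562], [259.20001220703125, 193.10000610351562], [221.8000030517578, 184.8000030517578]]
moved px 0
jt 0
js 0
wb 0
39.9667 [-0.7693 -0.0114 -0.3564]
```

```bash
python3 -c "
from bench import ctrl
ctrl.sign_off()"
```

```text
the job is handed in; nothing more can be done
```

The box is home: it sits up against the reader block, flat on the plate, and I have handed the job in at about 40 s. I centred and squared it on the apron with a two-finger push on its near side. I then pushed it from behind down the lane with the fingertips above rail height, and backed off.

**What the last checks showed:**
- **Seated:** the fingers stalled at lane position 91.8 mm, where 92.5 mm was expected. They moved only about 0.4 mm more for 4 mm commanded.
- **Position:** the top view put the box at (2.1, 164.4) mm and the scene view at (-0.3, 162.7) mm, where home is (0, 165) mm. It is askew by about 0.2–0.35°, and about 10 mm is free on each side.
- **Other items:** the two jars and the wash bottle show no change from the first picture. Neither the knob nor a rail came near the planned path, though nothing measured contact with them directly.
- **Robot:** it is clear, with the contact force back to about zero.

**What failed or disagreed:**
- **Camera agreement:** the two views differ by 2–3 mm, so seating against the block rests on the stall rather than the pictures.
- **Seating force:** in the last confirming push my force reading failed, so my stop limit of 14 N did not work. The fingertips reached about 44 N against the box. That is under the 120 N wrist limit, and I take the 40 N limit to cover only the arm and gripper body, but it was firmer than I intended. The box did not move in the pictures before and after it.

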